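Pack the front row of the bottle carrier tight

TASK

The wooden carrier is going in the car, so pack its front row tight: move the jam jar that stands in that row along to make room, set the sauce jar from the worktop in the same row, and fill the leftover gap with the felt-cheeked packing block so that nothing can shift. Both jars and the block must end standing upright on the row's floor, the block fully down. Do not knock anything over, and leave the bottles and the lemon where they are.

Things in the scene. Friction and masses are not known exactly. Their poses are not given: they have to be found in the camera images.
- carrier: open wooden bottle carrier, fixed to the worktop, 164 (x) x 214 (y) x 306 mm. Origin: centre of its underside; x from the front row (robot's side) to the bottle row, y along the rows, z up; yaw within 0.2 rad of the robot's. Front row x -74 to -4, y -93 to 93 mm, floor top z 10; rear row, x 4 to 70, holds three bottles
- front_lane (a point): middle of the front row's floor (carrier x -39, y 0, z 10 mm), axes as carrier's. Row 186 mm long, 70 deep. Front rail 10 mm thick, top 40 mm above this point; end boards 12 mm thick, same top, with a 26 mm wide post (26 to 52 mm behind this point) up to the handle; middle board behind the row, top 70 mm above this point. At the start the jam jar stands in the row, off its middle towards +y
- handle (a point): middle of the underside of the carrier's handle, a flat slat 44 mm wide and 16 thick along the whole length between 54 mm wide post heads, 260 mm above the row's floor. It overhangs the rear 18 mm of the front row, so an upright tool hits it: lean the tool 25 to 40 degrees (body towards the robot, fingertips away) and bring things in over the front rail, below the slat
- jam_jar: closed glass jar of strawberry-red jam with a red lid, round, 65 mm wide (lid 64), 97 mm high, the top 11 mm being the lid; 0.25 to 0.45 kg. Origin: centre of its underside, z up. It stands in the front row, too far from both ends for the rest to fit
- sauce_jar: closed glass jar of red sauce with a white lid, 56 mm wide along its x, 62 along its y, 105 mm high, the top 11 mm being the round lid, 59 mm wide; 0.25 to 0.45 kg. Origin: centre of its underside, z up. It stands on the worktop to the left or right of the carrier, its x within 0.4 rad of the robot's
- packing_block: wooden packing block with grey felt cheeks, 64 (x) x 56 (y, over the cheeks) x 100 mm, lowest 8 mm 2 to 3 mm narrower each side; grip rib on top along x, 46 mm long, 24 thick, z 100 to 142 mm; 0.12 to 0.26 kg. Origin: centre of underside. Stands beside the carrier, x within 0.4 rad of the robot's. Fits the row only with x along the carrier's x, either way round
- bottle_1: clear glass soda bottle in the rear row, 60 mm wide, 230 mm high, neck 31 mm wide above 125 mm; origin: centre of its underside
- bottle_2: clear glass soda bottle in the middle of the rear row, 60 mm wide, 238 mm high; origin: centre of its underside
- bottle_3: clear glass soda bottle in the rear row, 61 mm wide, 220 mm high; origin: centre of its underside
- lemon: yellow lemon, a bystander, 72 x 57 x 58 mm; origin: centre of its underside
There are look-alikes about, which are no part of the job. Leave any blue or pink look-alike of the jam_jar alone.

How it is judged:
By the outcome, as a careful person would: the job done as asked, in the order asked, and still so for the second after the job is handed in, with the robot touching nothing.
It also fails if it takes over 72 s, if anything falls off the work surface, if the arm or the gripper's body presses on something with over 40 N, if the wrist force passes 120 N, or if a joint passes its speed limit or range.

ROBOT

A 6-joint arm with a two-finger parallel gripper is mounted at the origin on a cart in front of the work surface, level with it; the furniture and walls round the work are solid. World frame = base frame: x ahead of the robot, y to its left, z up, the work surface at z = 0. Lengths are in mm, angles in rad, forces in N, time in s.
With the tool pointing down it reaches from about 275 to 750 mm from the base axis. Payload 10.2 kg.
Tool frame: the origin (TCP) lies between the finger pads; the fingertips stand 11 mm ahead of it and the grasp point (between the pads) lies 8 mm behind it; z points along the fingers, y is the line along which they close (so a half turn about z gives the same grasp; the last joint's range is limited). The gripper opens to 85 mm and grips with 20 to 120 N. Pads are 22 mm wide; open, the fingers measure 114 mm over their backs; the gripper's body (76 mm by 85 mm) begins 54 mm behind the grasp point. The pads swing forward as they close: fully open they stand 13 mm farther back than shut.
Start: joints at [-1.453, 0.313, 1.498, -0, 1.331, -0.223], TCP at [175.464, -494.817, 242.294] pointing down, gripper open.
Joint ranges: [-2.94, 2.94], [-0.97, 2.17], [0.19, 2.56], [-1.23, 4.37], [0.02, 3.11], [-2.88, 2.88]. Speed limits (rad/s): [2.39, 2.39, 3.01, 3.14, 3.14, 3.14].

INTERFACE

Orientations are given as a unit quaternion [w, x, y, z].
In Python, from rig import sense, eyes, finish_job gives the robot as it stands.
- The arm moves only by the shell command python3 -m jog 'ROWS' [FORCE]. ROWS is JSON, a list of rows, each a list of 7 numbers: the shift along the tool's x, y, z in m, then the turn, a rotation vector about the tool's x, y, z in rad, then the finger opening in m, from 0 to 0.0854. In form: [[dx, dy, dz, rx, ry, rz, gripper], ...]. A call has 1 to 5 rows; each row shifts and turns the commanded pose from where the row before left it, along the tool's axes as they then stand; what a row does not reach is not made up. A row lasts 1/10 s, in which the tool goes at most 50 mm and 8.59 degrees, less where a joint would pass 70% of its speed; a pose out of reach is approached as far as the arm can. A call is refused whole if a number of a shift passes 0.05 or a number of a turn 0.15, either way. A call with a gripper value outside its range is refused whole. The fingers move at their own pace and stop on an object; FORCE is the grip in N (left out, the last holds). Time passes only in rows, so rows that do not move let the fingers close. It gives the time, the measured TCP pose, the force, the opening and the grip force at its end, in the units of the state.
- sense(): the state, without advancing time (a new reading comes with each control period).
- eyes.capture(name): name is "side" or "top"; returns the picture (400x640x3 uint8, red, green, blue); there is no depth.
- eyes.calibration(name): a dict with "fx", "fy", "cx", "cy" (pixels), "dist" ([k1, k2, p1, p2, k3] as OpenCV has them; the pictures are not rectified), "cam_to_world" (4x4, takes a point from camera to world coordinates). Camera axes: x right, y down, z forward; pixel columns grow to the right and rows downward; lengths in mm; the calibration is good to about 2 mm. A picture is of the moment at which its call begins. calibration takes no time and is no camera call.
- finish_job(): hands the job in; it is judged then, once.
The state is a dict: "time_s": time; "joints": joint angles; "dq": joint speeds; "tau": joint torques, N m; "eef_pos": TCP position; "ee_rot": TCP orientation; "force": force on the tool from outside, world axes, zero at the start; "wrist_torque": the same for the moment, N m; "grip_width": opening from 0.0 (shut) to 1.0 (fully open); "grip_force": force on a finger pad.
Only numpy, scipy, OpenCV 4.12 (cv2) and the standard library are available. Lean on these libraries where they do the work, as an engineer would, in place of code of your own. Each camera call takes 0.05 s, during which the arm holds its last target. There are 200 camera calls.

## Working session

There is one attempt and no reset: what is moved stays moved. The work goes in short steps, Python scripts to look and compute and a shell command to move; the robot and the scene stay as the last step left them, time stands still between calls to the robot, and variables do not carry over. Pictures are saved under pics/ and viewed, at most 10 in all, crops included, and the job is handed in when it is done.

```bash
mkdir -p pics; ls; python3 - <<'E'
from rig import sense, eyes
import cv2, numpy as np
for n in ("side","top"):
    im=eyes.capture(n); cv2.imwrite(f"pics/{n}0.png",im[:,:,::-1]); c=eyes.calibration(n)
    print(n,c['fx'],c['cx'],c['cy'],np.round(c['dist'],3),np.round(c['cam_to_world'],3).tolist())
s=sense();print(s)
E
```

```text
pics
side 432.8140177724407 319.1303918773586 199.9052625250458 [0.031 0.    0.    0.    0.   ] [[-0.774, -0.519, 0.362, 83.752], [-0.633, 0.628, -0.453, 337.379], [0.007, -0.58, -0.815, 1213.329], [0.0, 0.0, 0.0, 1.0]]
top 395.2269259455541 325.69153034422345 196.39959646078037 [-0.036  0.     0.     0.     0.   ] [[-0.002, -0.994, 0.112, 434.752], [-1.0, 0.001, -0.007, -227.975], [0.006, -0.112, -0.994, 1357.38], [0.0, 0.0, 0.0, 1.0]]
{'time_s': 0.1, 'joints': array([-1.45342621e+00,  3.13401933e-01,  1.49832020e+00,  2.90384477e-05,
        1.33100241e+00, -2.23401966e-01]), 'dq': array([-0.00097941,  0.00030126, -0.00168375, -0.00014633, -0.00051459,
        0.00065215]), 'tau': array([ 2.57645253e-03, -4.12897968e+01, -2.60144001e+01, -2.44244375e-04,
        2.94971440e-03, -1.41362182e-05]), 'eef_pos': array([ 175.43288732, -494.60815946,  241.80365948]), 'ee_rot': array([-5.64403621e-04,  9.85519810e-01,  1.69559379e-01,  4.40721176e-05]), 'force': array([-0.58691498,  0.04868216,  0.29066211]), 'wrist_torque': array([-0.00887075,  0.02506933,  0.04450032]), 'grip_force': 0.0, 'grip_width': 0.9994509627019479}
```

View pics/side0.png

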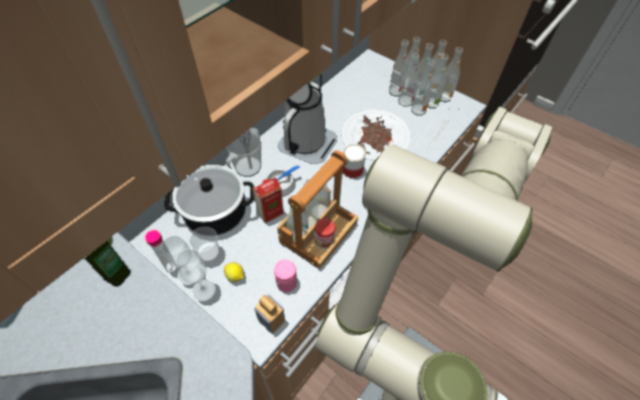

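View pics/top0.png

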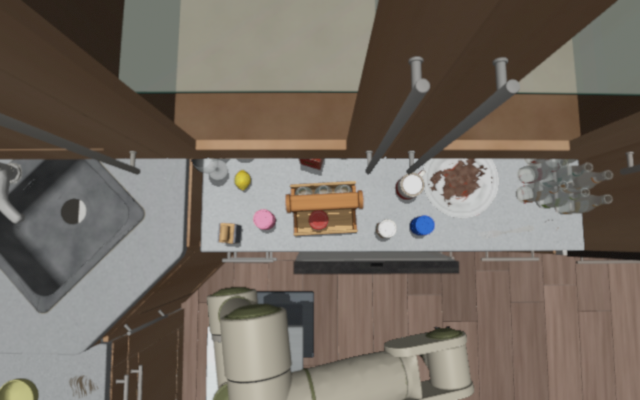

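The side view shows the carrier near (318,220), the red-lidded jam jar at (325,230), a white-lidded jar at (353,155), the block at (268,310) and a pink look-alike at (286,275). In the top view they are at: carrier (323,208), jam (318,219), white lids (410,186) and (387,229), blue jar (422,225), pink jar (263,219), block (230,233). Next I'll enlarge both crops.

```bash
python3 - <<'E'
import cv2, numpy as np
a=cv2.imread("pics/top0.png")[150:260,205:445]; b=cv2.imread("pics/side0.png")[130:340,235:385]
cv2.imwrite("pics/topc.png",cv2.resize(a,(792,363),interpolation=cv2.INTER_CUBIC))
cv2.imwrite("pics/sidec.png",cv2.resize(b,(428,600),interpolation=cv2.INTER_CUBIC))
E
```

```text
(no output)
```

View pics/topc.png

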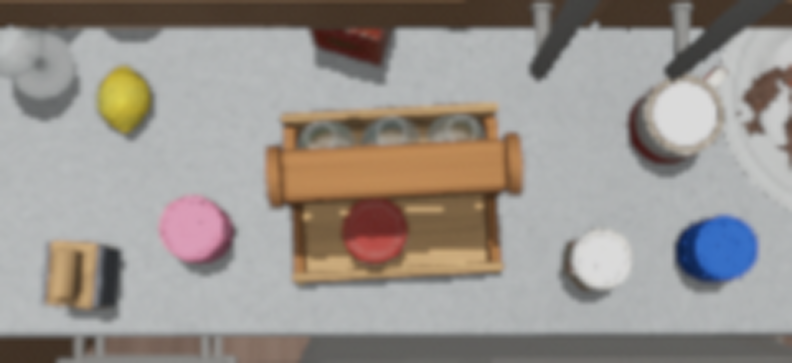

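View pics/sidec.png

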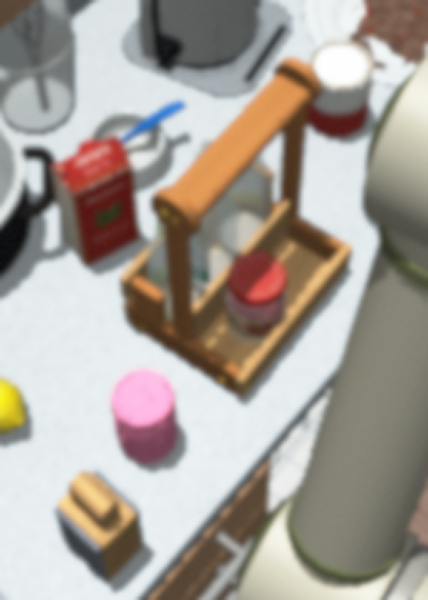

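The white lid at (387,229) in the top view (lid about 60 mm) is the sauce jar, because (410,186) has a handle and is a mug. Next I'll fit the poses from my pixel picks.

```bash
cat > h.py <<'E'
import numpy as np, cv2
from scipy.optimize import least_squares
from scipy.spatial.transform import Rotation as Ro
from rig import sense, eyes
C={n:eyes.calibration(n) for n in("side","top")}
def proj(P,n):
    c=C[n];T=np.linalg.inv(c['cam_to_world']);K=np.array([[c['fx'],0,c['cx']],[0,c['fy'],c['cy']],[0,0,1.]])
    return cv2.projectPoints(np.atleast_2d(np.array(P,float)),cv2.Rodrigues(T[:3,:3])[0],T[:3,3],K,np.array(c['dist']))[0][:,0]
def onz(px,n,z):
    return least_squares(lambda q:(proj([q[0],q[1],z],n)[0]-px),[400,-200]).x
def tri(pt,ps):
    r=least_squares(lambda q:np.r_[proj(q,"top")[0]-pt,proj(q,"side")[0]-ps],[400,-200,100]);return r.x,np.abs(r.fun).max()
def Rt(yaw,tilt):
    z=np.array([np.sin(tilt)*np.cos(yaw),np.sin(tilt)*np.sin(yaw),-np.cos(tilt)]);y=np.array([np.sin(yaw),-np.cos(yaw),0])
    return np.c_[np.cross(y,z),y,z]
def cur():
    s=sense();q=s['ee_rot'];return s['eef_pos'],Ro.from_quat([q[1],q[2],q[3],q[0]]).as_matrix(),s
def go(p,yaw,tilt,frm=None):
    "tool-frame step to TCP target; total shift mm, rotvec (turn first, then shift in new axes)"
    p0,R0,s=cur(); 
    if frm: p0,R0=np.array(frm[0]),Rt(*frm[1:])
    R1=Rt(yaw,tilt); d=np.array(p)-p0
    print("turn",np.round(Ro.from_matrix(R0.T@R1).as_rotvec(),3),"shift in new axes mm",np.round(R1.T@d,1),"in old axes",np.round(R0.T@d,1))
def tcp_for_grasp(g,yaw,tilt): return np.array(g)+8*Rt(yaw,tilt)[:,2]
E
python3 - <<'E'
from h import *
t=lambda x,y:np.array([x/3.3+205-.35,y/3.3+150-.35]); s=lambda x,y:np.array([x/2.855+235-.35,y/2.855+130-.35])
obs=[((-84,105,50),"top",t(295,281)),((-84,-105,50),"top",t(501,269)),((0,103,306),"top",t(275,175)),((0,-103,306),"top",t(513,163)),((80,105,50),"top",t(283,117)),((80,-105,50),"top",t(496,106)),
((-84,105,50),"side",s(241,378)),((-84,-105,50),"side",s(349,246)),((80,105,50),"side",s(125,278))]
def f(q):
    c,sn=np.cos(q[2]),np.sin(q[2]); r=[]
    for P,n,px in obs: r+=list(proj([q[0]+c*P[0]-sn*P[1],q[1]+sn*P[0]+c*P[1],P[2]],n)[0]-px)
    return np.array(r)
r=least_squares(f,[400,-220,.05],loss="soft_l1");print("carrier",r.x,np.round(f(r.x).reshape(-1,2),1).tolist())
print("jam top",tri(t(375,231),s(258,278)), onz(t(375,231),"top",107))
print("sauce top z105",onz(t(600,260),"top",105))
print("rib top",tri(t(66,273),s(94,497)),onz(t(66,273),"top",142))
for a in[(50,248),(82,248),(80,304),(46,302)]: print("rib/blk",onz(t(*a),"top",142))
for a in[(102,245),(98,307),(46,305),(50,242)]: print("blk z100",onz(t(*a),"top",100))
for a in[(60,512),(105,545),(138,518)]: print("blk side z100",onz(s(*a),"side",100))
print("pink",onz(t(194,229),"top",97),"blue",onz(t(716,248),"top",97))
E
```

```text
carrier [ 5.44139723e+02 -2.32175388e+02  4.61687661e-02] [[-0.3, -0.2], [0.9, 0.4], [-1.8, -1.2], [3.0, -1.1], [1.4, 0.2], [-0.4, 0.6], [0.2, 0.5], [1.3, -0.2], [-1.4, 7.2]]
jam top (array([ 501.12637229, -213.03639956,  102.65690918]), np.float64(0.2025120619128984)) [ 501.47007992 -212.72268453]
sauce top z105 [ 473.34369145 -428.55900435]
rib top (array([460.96648665,  78.26188647, 124.00433074]), np.float64(0.09261509362735865)) [460.8670665   73.98933399]
rib/blk [484.07082696  89.52012815]
rib/blk [484.0604011   59.63370476]
rib/blk [432.22685892  60.26669271]
rib/blk [434.06514874  91.92963195]
blk z100 [488.64120181  50.32844412]
blk z100 [429.28055897  52.86325986]
blk z100 [431.17988458 102.90981871]
blk z100 [491.55038458 100.64599607]
blk side z100 [483.53784056 103.20571762]
blk side z100 [429.53117853  99.68085117]
blk side z100 [423.29632285  61.39254104]
pink [504.1497592  -37.70670477] blue [ 484.85717783 -542.74783354]
```

```bash
python3 - <<'E'
from h import *
g=np.array([502,-213,82]);T=tcp_for_grasp(g,.05,.5);print(T)
A=T-100*Rt(.05,.5)[:,2]; print(A); go(A,.05,.5)
E
```

```text
[ 505.83061105 -212.80830968   74.9793395 ]
[ 457.9479729  -215.20443869  162.73759569]
turn [-0.074  0.496  0.284] shift in new axes mm [ 222.  -264.9  211.4] in old axes [ 359.6 -168.8   79.4]
```

```bash
python3 -m jog '[[0,0,0,-0.0148,0.0992,0.0568,0.085],[0,0,0,-0.0148,0.0992,0.0568,0.085],[0,0,0,-0.0148,0.0992,0.0568,0.085],[0,0,0,-0.0148,0.0992,0.0568,0.085],[0,0,0,-0.0148,0.0992,0.0568,0.085]]'
python3 -m jog '[[0.0185,-0.022,0.0176,0,0,0,0.085],[0.0185,-0.022,0.0176,0,0,0,0.085],[0.0185,-0.022,0.0176,0,0,0,0.085],[0.0185,-0.022,0.0176,0,0,0,0.085],[0.0185,-0.022,0.0176,0,0,0,0.085]]' >/dev/null
python3 -m jog '[[0.0185,-0.022,0.0176,0,0,0,0.085],[0.0185,-0.022,0.0176,0,0,0,0.085],[0.0185,-0.022,0.0176,0,0,0,0.085],[0.0185,-0.022,0.0176,0,0,0,0.085],[0.0185,-0.022,0.0176,0,0,0,0.085]]' >/dev/null
python3 -m jog '[[0.0185,-0.022,0.0176,0,0,0,0.085],[0.0185,-0.022,0.0176,0,0,0,0.085],[0,0,0,0,0,0,0.085]]'
python3 - <<'E'
from h import *
g=np.array([502,-213,82]);T=tcp_for_grasp(g,.05,.5)
go(T,.05,.5); print(cur()[0])
for n in("side","top"): cv2.imwrite(f"pics/{n}1.png",eyes.capture(n)[:,:,::-1])
a=cv2.imread("pics/top1.png")[150:260,205:445]; b=cv2.imread("pics/side1.png")[110:340,235:415]
o=np.zeros((600,792,3),np.uint8)
o=np.hstack([cv2.resize(a,(480,220),interpolation=2),]); p=cv2.resize(b,(313,400),interpolation=2)
q=np.zeros((400,793,3),np.uint8);q[:220,:480]=o;q[:,480:]=p;cv2.imwrite("pics/c1.png",q)
E
```

```text
time_s: 0.6
eef_pos: [175.4, -494.9, 242.3]
ee_rot: [-0.005, 0.968, 0.023, 0.249]
force: [-0.4, 0.1, -0.1]
grip_width: 0.994
grip_force: 0.0
time_s: 1.9
eef_pos: [459.0, -213.3, 161.9]
ee_rot: [-0.007, 0.969, 0.026, 0.247]
force: [0.2, -0.4, 0.3]
grip_width: 0.994
grip_force: 0.0
turn [-0.003  0.001  0.004] shift in new axes mm [-0.6  1.9 98.8] in old axes [-0.5  2.1 98.7]
[ 458.97801998 -213.29891668  161.92736025]
```

View pics/c1.png

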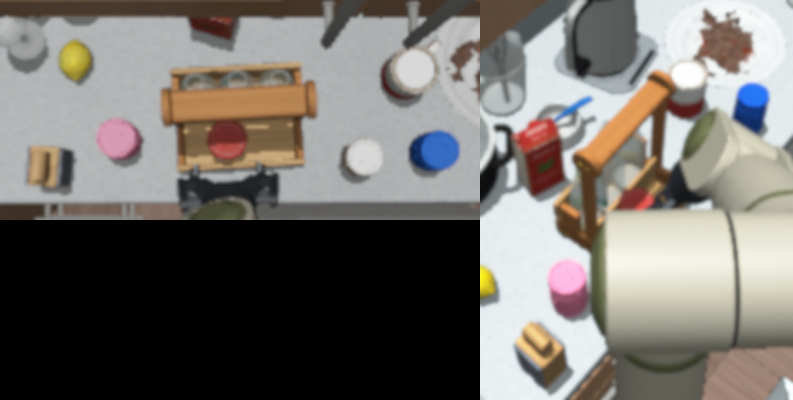

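The gripper is level with the jam lid: fingers at crop x 188–270, lid at (228,140). Next I'll descend and grip.

```bash

python3 -m jog '[[0,0.001,0.02,0,0,0,0.085],[0,0.001,0.02,0,0,0,0.085],[0,0,0.02,0,0,0,0.085],[0,0,0.02,0,0,0,0.085],[0,0,0.018,0,0,0,0.085]]' 30
python3 -m jog '[[0,0,0,0,0,0,0.055],[0,0,0,0,0,0,0.055],[0,0,0,0,0,0,0.055],[0,0,0,0,0,0,0.055],[0,0,0,0,0,0,0.055]]' 30
python3 - <<'E'
from h import *
print(cur()[0])
E
```

```text
time_s: 2.5
eef_pos: [504.6, -217.4, 76.3]
ee_rot: [-0.005, 0.969, 0.024, 0.247]
force: [0.4, 0.0, -0.0]
grip_width: 0.992
grip_force: 0.0
time_s: 3.0
eef_pos: [504.6, -216.3, 77.2]
ee_rot: [-0.005, 0.969, 0.025, 0.247]
force: [-0.3, -0.7, -3.4]
grip_width: 0.725
grip_force: 33.1
[ 504.64117084 -216.28589873   77.22399588]
```

```bash

python3 -m jog '[[0.001,0,-0.0018,0,0,0,0.055],[0.001,0,-0.0018,0,0,0,0.055],[0,0,0,0,0,0,0.055]]'
python3 -m jog '[[0,-0.008,0,0,0,0,0.055],[0,-0.008,0,0,0,0,0.055],[0,-0.008,0,0,0,0,0.055],[0,-0.006,0,0,0,0,0.055],[0,0,0,0,0,0,0.055]]'
python3 -m jog '[[0,-0.002,0,0,0,0,0.055],[0,-0.002,0,0,0,0,0.055],[0,0,0,0,0,0,0.055]]'
python3 -m jog '[[0,-0.002,0,0,0,0,0.055],[0,0,0,0,0,0,0.055]]'
python3 -m jog '[[0,-0.002,0,0,0,0,0.055],[0,0,0,0,0,0,0.055]]'
```

```text
time_s: 3.3
eef_pos: [505.0, -216.2, 81.5]
ee_rot: [-0.005, 0.969, 0.025, 0.247]
force: [0.1, 0.7, -4.9]
grip_width: 0.725
grip_force: 33.3
time_s: 3.8
eef_pos: [503.3, -185.0, 80.9]
ee_rot: [-0.006, 0.969, 0.025, 0.247]
force: [0.0, -0.6, -4.5]
grip_width: 0.726
grip_force: 33.4
time_s: 4.1
eef_pos: [503.2, -182.1, 80.9]
ee_rot: [-0.006, 0.969, 0.025, 0.247]
force: [0.6, 0.3, -4.4]
grip_width: 0.73
grip_force: 33.4
time_s: 4.3
eef_pos: [503.1, -180.0, 80.9]
ee_rot: [-0.006, 0.969, 0.025, 0.247]
force: [-0.4, 0.4, -4.8]
grip_width: 0.727
grip_force: 33.4
time_s: 4.5
eef_pos: [502.9, -178.0, 80.9]
ee_rot: [-0.006, 0.969, 0.025, 0.247]
force: [0.0, 0.3, -4.5]
grip_width: 0.729
grip_force: 33.4
```

```bash
for i in 1; do
python3 -m jog '[[0,-0.002,0,0,0,0,0.055],[0,0,0,0,0,0,0.055]]'
python3 -m jog '[[0,-0.0015,0,0,0,0,0.055],[0,0,0,0,0,0,0.055]]'
python3 -m jog '[[0,-0.0015,0,0,0,0,0.055],[0,0,0,0,0,0,0.055]]'; done | grep -E "eef|force|grip_w"
```

```text
eef_pos: [502.9, -175.9, 80.9]
force: [-0.0, -0.1, -3.6]
grip_width: 0.724
grip_force: 33.4
eef_pos: [502.8, -174.5, 80.9]
force: [-1.7, -0.3, -3.1]
grip_width: 0.73
grip_force: 33.4
eef_pos: [502.8, -173.3, 81.1]
force: [-0.4, -0.7, -3.9]
grip_width: 0.725
grip_force: 33.3
```

```bash
for i in 1; do
python3 -m jog '[[0,-0.0015,0,0,0,0,0.055],[0,0,0,0,0,0,0.055]]'
python3 -m jog '[[0,-0.0015,0,0,0,0,0.055],[0,0,0,0,0,0,0.055]]'; done | grep -E "eef|force|grip_w"
```

```text
eef_pos: [503.0, -172.8, 81.3]
force: [0.3, -5.5, -5.2]
grip_width: 0.722
grip_force: 33.6
eef_pos: [503.3, -172.2, 81.8]
force: [0.1, -9.2, -4.2]
grip_width: 0.727
grip_force: 33.3
```

```bash

python3 -m jog '[[0,0.001,0,0,0,0,0.055],[-0.001,0,0.0017,0,0,0,0.055],[-0.0007,0,0.0013,0,0,0,0.055],[0,0,0,0,0,0,0.055]]'
python3 -m jog '[[-0.0005,0,0.0009,0,0,0,0.055],[0,0,0,0,0,0,0.055]]'
python3 -m jog '[[-0.0005,0,0.0009,0,0,0,0.055],[0,0,0,0,0,0,0.055]]'
```

```text
time_s: 5.9
eef_pos: [503.2, -172.4, 78.1]
ee_rot: [-0.004, 0.968, 0.024, 0.248]
force: [1.4, -6.4, -2.4]
grip_width: 0.726
grip_force: 33.7
time_s: 6.1
eef_pos: [503.2, -172.4, 77.2]
ee_rot: [-0.004, 0.968, 0.024, 0.248]
force: [1.3, -4.9, -0.7]
grip_width: 0.725
grip_force: 33.8
time_s: 6.3
eef_pos: [503.6, -172.4, 77.1]
ee_rot: [-0.004, 0.968, 0.025, 0.249]
force: [-5.3, -3.2, 10.6]
grip_width: 0.727
grip_force: 34.3
```

```bash

python3 -m jog '[[0,0,0,0,0,0,0.085],[0,0,0,0,0,0,0.085],[0,0,0,0,0,0,0.085],[0,0,-0.01,0,0,0,0.085],[0,0,-0.02,0,0,0,0.085]]'
python3 -m jog '[[0,0,-0.025,0,0,0,0.085],[0,0,-0.025,0,0,0,0.085],[0,0,-0.025,0,0,0,0.085],[0,0,-0.025,0,0,0,0.085],[0,0,-0.025,0,0,0,0.085]]'
python3 - <<'E'
from h import *
for n in("side","top"): cv2.imwrite(f"pics/{n}2.png",eyes.capture(n)[:,:,::-1])
a=cv2.imread("pics/top2.png")[170:260,275:445]; b=cv2.imread("pics/side2.png")[110:280,270:415]
cv2.imwrite("pics/c2.png",np.vstack([cv2.resize(a,(510,270),interpolation=2),np.hstack([cv2.resize(b,(272,320),interpolation=2),np.zeros((320,238,3),np.uint8)])]))
E
```

```text
time_s: 6.8
eef_pos: [487.6, -171.4, 101.5]
ee_rot: [-0.006, 0.969, 0.025, 0.246]
force: [-0.3, -0.3, 0.6]
grip_width: 0.998
grip_force: 0.0
time_s: 7.3
eef_pos: [427.4, -174.5, 212.7]
ee_rot: [-0.005, 0.969, 0.024, 0.247]
force: [0.4, 0.5, -0.0]
grip_width: 0.994
grip_force: 0.0
```

View pics/c2.png

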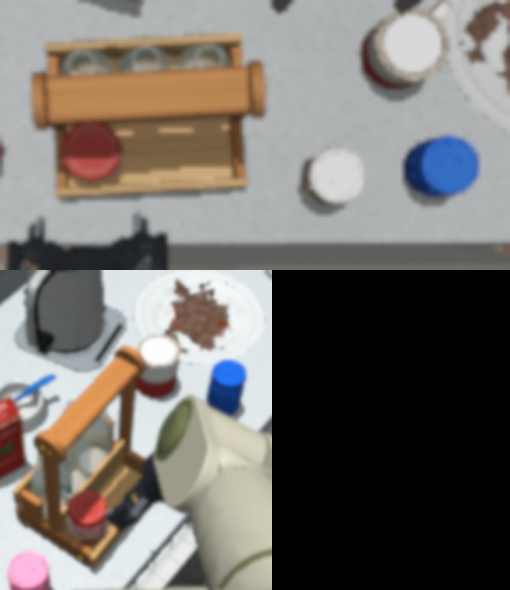

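The jam now stands at the +y end, with its lid at (91,150) in the crop. The arm still hides the sauce jar from the side camera, so I'll move it aside for a two-view measurement.

```bash

python3 -m jog '[[0,-0.04,0,0,0,0,0.085],[0,-0.04,0,0,0,0,0.085],[0,-0.04,0,0,0,0,0.085],[0,-0.04,0,0,0,0,0.085],[0,-0.04,0,0,0,0,0.085]]'
python3 - <<'E'
from h import *
for n in("side","top"): cv2.imwrite(f"pics/{n}3.png",eyes.capture(n)[:,:,::-1])
p=proj([473,-428,60],"side")[0];q=proj([473,-428,60],"top")[0];print(p,q)
f=lambda im,p:cv2.resize(im[int(p[1])-30:int(p[1])+30,int(p[0])-30:int(p[0])+30],(390,390),interpolation=2)
print([int(p[0])-30,int(p[1])-30,int(q[0])-30,int(q[1])-30])
cv2.imwrite("pics/c3.png",np.hstack([f(cv2.imread("pics/side3.png"),p),f(cv2.imread("pics/top3.png"),q)]))
E
```

```text
time_s: 7.9
eef_pos: [417.7, 26.6, 210.7]
ee_rot: [-0.006, 0.969, 0.024, 0.247]
force: [-0.2, -0.3, -0.6]
grip_width: 0.998
grip_force: 0.0
[372.11370051 195.6427628 ] [384.1160734  228.97293763]
[342, 165, 354, 198]
```

View pics/c3.png

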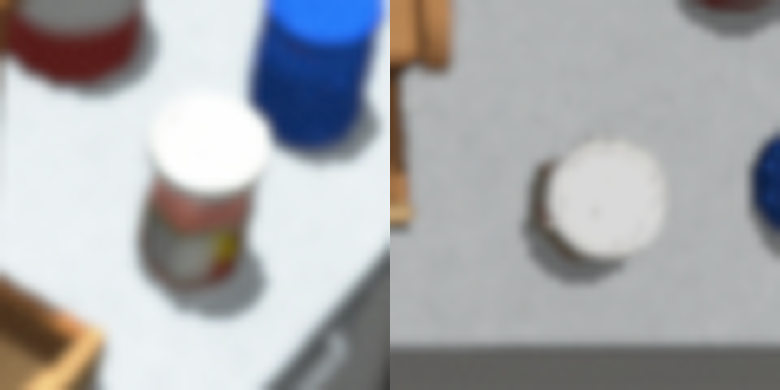

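```bash

python3 - <<'E'
from h import *
s=np.array([342+212/6.5-.4,165+136/6.5-.4]);t=np.array([354+217/6.5-.4,198+198/6.5-.4])
print(tri(t,s),onz(t,"top",105),onz(s,"side",105))
im=cv2.imread("pics/top3.png").astype(int)[216:244,372:396]
print("r-b");print((im[:,:,2]-im[:,:,0])[:, :14])
print("r");print(im[:,:,2][:, :14])
E
```

```text
(array([ 473.61569529, -429.27689894,  113.26115236]), np.float64(0.24629277551463247)) [ 474.52840286 -430.22067044] [ 475.88135191 -435.46784298]
r-b
[[-3 -3 -3 -3 -4 -3 -3 -3 -3 -3 -4 -3 -4 -3]
 [-3 -3 -3 -3 -3 -3 -3 -3 -3 -3 -3 -3 -3 -3]
 [-3 -3 -3 -4 -3 -3 -3 -4 -3 -3 -4 -3 -2 -2]
 [-4 -3 -4 -3 -4 -4 -3 -4 -3 -4 -3 -1  1  3]
 [-3 -3 -3 -3 -4 -3 -3 -4 -3 -2  0  2  4  5]
 [-3 -3 -3 -3 -3 -3 -3 -3 -2  0  2  3  4  4]
 [-3 -4 -3 -3 -3 -1  2  1  1  2  3  3  1  1]
 [-3 -3 -4 -3 -1  7 13  6  3  3  3  1  1  0]
 [-4 -3 -3 -3  3 15 14  5  2  3  1  1  0  0]
 [-3 -4 -4 -2  4 14  7  2  2  2  1  0  0  0]
 [-3 -4 -3 -1  8 11  4  2  2  1  0  0  0  0]
 [-3 -2 -2  0 10  9  4  1  1  1  0  0  0  1]
 [-2 -2 -3  1 10 10  3  1  2  1  0  1  0  1]
 [-3 -3 -3  2 13 14  5  1  1  0  0  0  0  1]
 [-4 -3 -3  3 15 18  7  3  1  1  0  0  0  1]
 [-3 -3 -2  3 14 21 13  5  2  1  0  0  0  1]
 [-4 -3 -3  2 10 16 15  6  2  2  2  0  1  0]
 [-3 -3 -3  0  5 12 14  8  3  3  3  1  1  0]
 [-3 -3 -3 -2  0  6 11 12  7  4  3  3  2  1]
 [-3 -4 -4 -3 -2  1  6 14 12  6  5  4  3  3]
 [-3 -3 -3 -3 -3 -2  0  6 15 13  7  5  4  3]
 [-
[... 1267 characters left out ...]
7 136 101  86  98 133 167 198 213 217 217 217 216]
 [175 167 134 105  92  90 101 128 172 202 214 216 217 217]
 [175 169 144 116 102  93  84  91 131 177 202 212 216 217]
 [174 172 160 129 106 100  91  85  95 131 174 198 209 214]
 [175 175 167 135 107 101  98  90  84  92 126 160 185 197]
 [175 174 169 145 117 105 101  98  90  85  90 109 130 145]
 [175 174 173 164 141 117 104 102  99  94  92  94  99 104]
 [175 174 174 172 162 140 118 109 103 101  99  99 100 101]
 [174 173 173 172 171 163 145 131 116 108 106 106 107 112]
 [174 174 173 172 172 171 167 161 144 134 133 134 134 141]
 [174 174 173 172 173 174 173 172 168 165 164 165 166 168]
 [174 174 173 173 175 175 173 173 173 172 172 172 173 174]]
```

```bash

python3 - <<'E'
from h import *
T=tcp_for_grasp([474,-429.5,75],-.12,.5);A=T-110*Rt(-.12,.5)[:,2];print(T,A);go(A,-.12,.5)
E
```

```text
[ 477.80782252 -429.95914472   67.9793395 ] [ 425.45026287 -423.64590488  164.51342131]
turn [-0.085  0.001  0.156] shift in new axes mm [ 32.8 449.   70.3] in old axes [-37.6 452.9  32. ]
```

```bash

python3 -m jog '[[0,0,0,-0.0425,0,0.078,0.085],[0,0,0,-0.0425,0,0.078,0.085],[0.0027,0.0374,0.0059,0,0,0,0.085],[0.0027,0.0374,0.0059,0,0,0,0.085],[0.0027,0.0374,0.0059,0,0,0,0.085]]' >/dev/null
python3 -m jog '[[0.0027,0.0374,0.0059,0,0,0,0.085],[0.0027,0.0374,0.0059,0,0,0,0.085],[0.0027,0.0374,0.0059,0,0,0,0.085],[0.0027,0.0374,0.0059,0,0,0,0.085],[0.0027,0.0374,0.0059,0,0,0,0.085]]' >/dev/null
python3 -m jog '[[0.0027,0.0374,0.0059,0,0,0,0.085],[0.0027,0.0374,0.0059,0,0,0,0.085],[0.0027,0.0374,0.0059,0,0,0,0.085],[0.0027,0.0374,0.0059,0,0,0,0.085],[0,0,0,0,0,0,0.085]]'
python3 - <<'E'
from h import *
T=tcp_for_grasp([474,-429.5,75],-.12,.5);go(T,-.12,.5)
for n in("top",): cv2.imwrite(f"pics/{n}4.png",eyes.capture(n)[:,:,::-1])
q=proj([450,-428,60],"top")[0];print(q)
cv2.imwrite("pics/c4.png",cv2.resize(cv2.imread("pics/top4.png")[200:260,340:440],(700,420),interpolation=2))
E
```

```text
time_s: 9.5
eef_pos: [421.8, -432.3, 163.5]
ee_rot: [0.017, 0.967, -0.063, 0.247]
force: [-0.6, -0.5, -0.4]
grip_width: 0.995
grip_force: 0.0
turn [ 0.007  0.001 -0.009] shift in new axes mm [  2.7  -9.  110.3] in old axes [  2.7  -9.8 110.3]
[384.23888082 236.01608503]
```

View pics/c4.png

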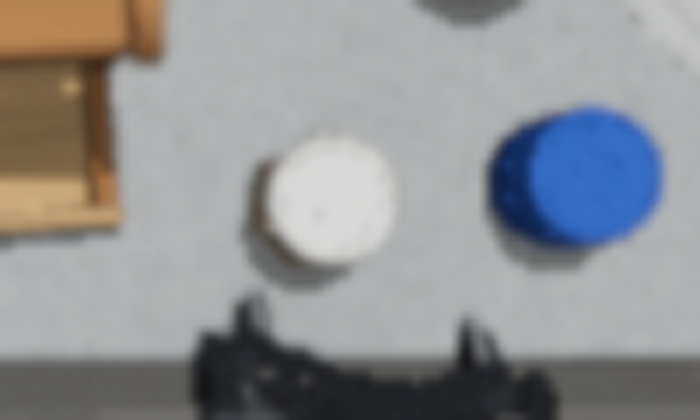

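```bash

python3 -m jog '[[0.0025,-0.0105,0.02,0.007,0,-0.009,0.085],[0,0,0.023,0,0,0,0.085],[0,0,0.023,0,0,0,0.085],[0,0,0.023,0,0,0,0.085],[0,0,0.021,0,0,0,0.085]]' 
python3 -m jog '[[0,0,0,0,0,0,0.05],[0,0,0,0,0,0,0.05],[0,0,0,0,0,0,0.05],[0,0,0,0,0,0,0.05],[0,0,0,0,0,0,0.05]]' 35
python3 -m jog '[[0,0,0,0,0,0,0.05],[0.0024,0,-0.0044,0,0,0,0.05],[0.0048,0,-0.0088,0,0,0,0.05],[0,0,0,0,0,0,0.05]]'
```

```text
time_s: 10.05
eef_pos: [479.2, -423.2, 68.5]
ee_rot: [0.014, 0.967, -0.056, 0.247]
force: [0.7, 0.6, -0.1]
grip_width: 0.995
grip_force: 0.0
time_s: 10.55
eef_pos: [478.9, -424.2, 70.5]
ee_rot: [0.014, 0.967, -0.056, 0.247]
force: [-0.2, 0.3, 0.4]
grip_width: 0.666
grip_force: 35.9
time_s: 10.95
eef_pos: [479.4, -424.8, 86.6]
ee_rot: [0.015, 0.967, -0.056, 0.248]
force: [1.4, 0.2, -1.6]
grip_width: 0.667
grip_force: 37.0
```

```bash

python3 -m jog '[[0.0096,0,-0.0176,0,0,0,0.05],[0.0144,0,-0.0264,0,0,0,0.05],[0.0144,0,-0.0264,0,0,0,0.05],[0,0,0,0,0,0,0.05],[0,0,0,0,0,0,0.05]]'
python3 - <<'E'
from h import *
for n in("side","top"): cv2.imwrite(f"pics/{n}5.png",eyes.capture(n)[:,:,::-1])
f=lambda n,p:cv2.resize(cv2.imread(f"pics/{n}5.png")[int(p[1])-40:int(p[1])+40,int(p[0])-40:int(p[0])+40],(390,390),interpolation=2)
p=proj([474,-429,150],"side")[0];q=proj([474,-429,150],"top")[0];print(p,q)
cv2.imwrite("pics/c5.png",np.hstack([f("side",p),f("top",q)]))
E
```

```text
time_s: 11.45
eef_pos: [478.9, -424.0, 164.8]
ee_rot: [0.014, 0.967, -0.056, 0.247]
force: [-0.3, 1.2, -3.1]
grip_width: 0.667
grip_force: 37.1
[375.11616016 178.3641792 ] [388.95367312 227.76064068]
```

View pics/c5.png

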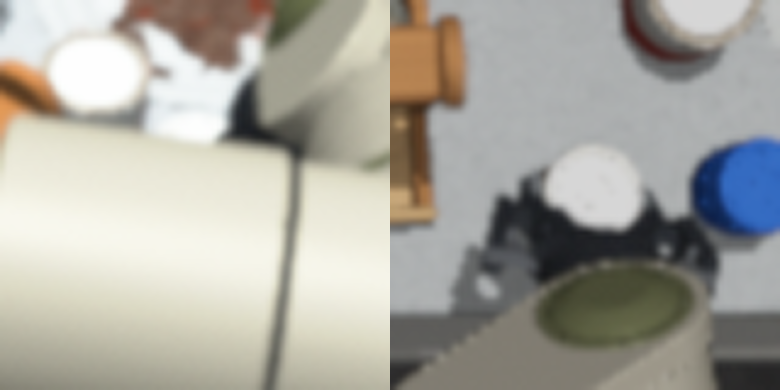

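```bash

python3 - <<'E'
from h import *
go([472,-290,167],.05,.5)
go([509,-291,167],.05,.5,([472,-290,167],.05,.5))
go([509,-291,84],.05,.5,([509,-291,167],.05,.5))
E
```

```text
turn [ 0.077  0.001 -0.147] shift in new axes mm [   1.8 -133.8   -3.1] in old axes [ -17.8 -132.   -13.4]
turn [0. 0. 0.] shift in new axes mm [32.4  2.8 17.7] in old axes [32.4  2.8 17.7]
turn [0. 0. 0.] shift in new axes mm [-39.8   0.   72.8] in old axes [-39.8   0.   72.8]
```

```bash

python3 -m jog '[[0,0,0,0.0385,0,-0.0735,0.05],[0,0,0,0.0385,0,-0.0735,0.05],[0,-0.022,0,0,0,0,0.05],[0,-0.022,0,0,0,0,0.05],[0,-0.022,0,0,0,0,0.05]]' >/dev/null
python3 -m jog '[[0,-0.022,0,0,0,0,0.05],[0,-0.022,0,0,0,0,0.05],[0,-0.023,0,0,0,0,0.05],[0,0,0,0,0,0,0.05]]'
python3 -m jog '[[0.011,0,0.006,0,0,0,0.05],[0.011,0,0.006,0,0,0,0.05],[0.0105,0,0.0055,0,0,0,0.05],[0,0,0,0,0,0,0.05]]'
python3 - <<'E'
from h import *
go([509,-291,95],.05,.5)
E
```

```text
time_s: 12.45
eef_pos: [471.9, -288.6, 163.3]
ee_rot: [-0.007, 0.969, 0.025, 0.246]
force: [-0.9, 0.8, -3.3]
grip_width: 0.666
grip_force: 37.4
time_s: 12.85
eef_pos: [510.6, -289.6, 164.6]
ee_rot: [-0.005, 0.969, 0.025, 0.247]
force: [0.4, 0.7, -2.4]
grip_width: 0.666
grip_force: 37.4
turn [0.002 0.    0.002] shift in new axes mm [-34.9   1.3  60.3] in old axes [-34.9   1.1  60.3]
```

```bash

python3 -m jog '[[-0.0075,0,0.013,0,0,0,0.05],[-0.0075,0,0.013,0,0,0,0.05],[-0.0065,0,0.0115,0,0,0,0.05],[-0.0065,0,0.0115,0,0,0,0.05],[0,0,0,0,0,0,0.05]]'
python3 -m jog '[[-0.0035,0,0.0055,0,0,0,0.05],[-0.0035,0,0.0058,0,0,0,0.05],[0,0,0,0,0,0,0.05]]'
python3 -m jog '[[-0.0024,0,0.0044,0,0,0,0.05],[-0.0019,0,0.0035,0,0,0,0.05],[0,0,0,0,0,0,0.05]]'
```

```text
time_s: 13.35
eef_pos: [507.6, -289.2, 106.6]
ee_rot: [-0.006, 0.969, 0.024, 0.246]
force: [-0.7, 0.3, -2.0]
grip_width: 0.668
grip_force: 37.4
time_s: 13.65
eef_pos: [507.2, -289.6, 94.5]
ee_rot: [-0.005, 0.969, 0.024, 0.247]
force: [-0.8, -0.2, -2.1]
grip_width: 0.668
grip_force: 37.4
time_s: 13.95
eef_pos: [507.3, -289.6, 85.7]
ee_rot: [-0.005, 0.969, 0.024, 0.247]
force: [0.4, 0.7, -2.1]
grip_width: 0.673
grip_force: 37.5
```

```bash
(
python3 -m jog '[[0,0.0025,0,0,0,0,0.05],[0,0,0,0,0,0,0.05]]'
python3 -m jog '[[0,0.0015,0,0,0,0,0.05],[0,0,0,0,0,0,0.05]]'
python3 -m jog '[[0,0.0015,0,0,0,0,0.05],[0,0,0,0,0,0,0.05]]') | grep -E "eef|force"
```

```text
eef_pos: [507.6, -292.5, 86.4]
force: [-0.5, 1.1, -2.6]
grip_force: 37.1
eef_pos: [507.7, -293.2, 86.3]
force: [0.5, 5.0, 0.2]
grip_force: 36.5
eef_pos: [507.7, -293.9, 86.2]
force: [-0.1, 8.2, 2.1]
grip_force: 36.5
```

```bash
(
python3 -m jog '[[0,-0.0012,0,0,0,0,0.05],[-0.0017,0,0.0031,0,0,0,0.05],[0,0,0,0,0,0,0.05]]'
python3 -m jog '[[-0.0007,0,0.0013,0,0,0,0.05],[0,0,0,0,0,0,0.05]]'
python3 -m jog '[[-0.0005,0,0.0009,0,0,0,0.05],[0,0,0,0,0,0,0.05]]'
) | grep -E "eef|force|width"
```

```text
eef_pos: [507.6, -293.5, 82.3]
force: [1.1, 4.6, -2.0]
grip_width: 0.663
grip_force: 38.0
eef_pos: [507.6, -293.5, 81.1]
force: [0.6, 5.0, -2.2]
grip_width: 0.66
grip_force: 37.7
eef_pos: [507.8, -293.7, 80.6]
force: [-0.9, 5.9, 2.6]
grip_width: 0.663
grip_force: 36.6
```

```bash
(
python3 -m jog '[[0,0.002,0,0,0,0,0.05],[0,0.001,0,0,0,0,0.05],[0,0,0,0,0,0,0.05]]'
python3 -m jog '[[0,-0.003,0,0,0,0,0.085],[0,0,0,0,0,0,0.085],[0,0,0,0,0,0,0.085],[0,0,-0.01,0,0,0,0.085],[0,0,-0.02,0,0,0,0.085]]'
python3 -m jog '[[0,0,-0.025,0,0,0,0.085],[0,0,-0.025,0,0,0,0.085],[0,0,-0.025,0,0,0,0.085],[0,0,-0.025,0,0,0,0.085],[0,0,-0.025,0,0,0,0.085]]'
) | grep -E "eef|force|width"
python3 - <<'E'
from h import *
for n in("side","top"): cv2.imwrite(f"pics/{n}6.png",eyes.capture(n)[:,:,::-1])
a=cv2.imread("pics/top6.png")[175:245,285:365]; b=cv2.imread("pics/side6.png")[150:270,270:370]
cv2.imwrite("pics/c6.png",np.hstack([cv2.resize(a,(480,420),interpolation=2),cv2.resize(b,(310,420),interpolation=2)]))
E
```

```text
eef_pos: [508.0, -295.1, 80.5]
force: [-1.8, 12.7, 7.2]
grip_width: 0.658
grip_force: 35.1
eef_pos: [492.8, -294.7, 106.5]
force: [1.5, -0.3, 1.0]
grip_width: 0.996
grip_force: 0.0
eef_pos: [432.6, -297.8, 217.8]
force: [0.4, -0.0, 0.5]
grip_width: 0.997
grip_force: 0.0
```

View pics/c6.png

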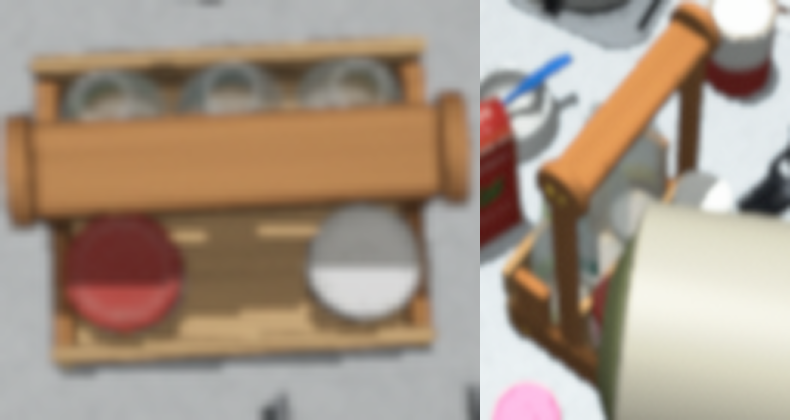

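Both jars stand at their ends, jam at (124,270) and sauce at (363,262) in the crop, with the gap open between them. I've viewed my ten pictures, so I'll measure the block numerically.

```bash

python3 - <<'E'
from h import *
im=cv2.imread("pics/top0.png").astype(int)[219:247,215:245]
np.set_printoptions(linewidth=200)
print("r");print(im[:,:,2]);print("r-b");print(im[:,:,2]-im[:,:,0])
E
```

```text
r
[[182 182 182 182 182 183 184 184 182 183 183 183 181 180 181 181 182 182 183 183 182 182 182 181 182 182 182 183 182 183]
 [182 181 181 182 182 183 184 183 181 181 182 182 181 181 181 182 182 183 184 182 181 181 180 180 181 182 182 182 182 182]
 [181 180 181 181 181 182 182 182 181 180 181 181 181 182 181 181 181 181 182 181 181 180 179 179 180 181 182 182 182 181]
 [180 181 181 179 176 179 182 183 185 184 183 182 182 182 180 178 176 178 179 177 177 178 177 178 179 180 182 182 181 180]
 [181 181 180 172 163 175 190 195 195 193 189 187 186 185 182 179 178 179 178 169 163 164 165 170 174 177 181 182 181 179]
 [181 181 179 167 154 172 192 197 196 194 192 191 191 193 195 196 197 196 187 159 131 120 123 137 148 159 170 178 181 181]
 [181 182 179 165 151 166 184 189 187 185 184 181 175 177 184 194 199 197 185 156 121  90  73  81  92 111 143 168 179 182]
 [183 183 180 165 149 159 178 188 190 185 178 167 148 132 142 173 191 193 181 154 118  80  54  47  49  66 112 159 178 183]
 [183 184 180 166 148 155 175 189 192 187 177 161 136 104 110 158 187 192 180 151 114  75  50  44  44  57 105 157 
[... 4255 characters left out ...]
65 73 75 61 26 -1 -7 -5 -5 -5 -4 -4 -3 -4 -3 -3]
 [-4 -4 -4 11 46 67 71 68 62 57 53 48 45 55 69 75 74 59 22 -1 -7 -5 -4 -4 -4 -2 -3 -4 -3 -3]
 [-3 -4 -2 12 41 60 62 60 56 50 47 47 50 61 70 75 73 56 17 -4 -6 -4 -4 -4 -4 -3 -3 -3 -3 -3]
 [-3 -4 -3  5 19 29 33 35 37 32 29 35 43 56 65 67 65 50 16 -2 -1  2  0 -2 -2 -3 -3 -3 -3 -4]
 [-2 -3 -3 -2  1  2  4  5  7  7  6 12 18 27 35 39 40 31 12  2  3  2  1  0 -3 -2 -4 -3 -3 -3]
 [-3 -3 -4 -3 -3 -3 -3 -3 -2 -2 -2  0  1  2  4  7  8  6  0 -1 -2 -1 -1 -2 -2 -3 -4 -3 -4 -3]
 [-3 -3 -3 -4 -3 -3 -3 -3 -3 -4 -3 -3 -2 -2 -3 -3 -3 -2 -2 -2 -2 -3 -2 -3 -3 -3 -3 -3 -4 -4]
 [-3 -3 -3 -3 -3 -3 -3 -3 -3 -4 -3 -3 -3 -3 -3 -3 -3 -4 -2 -2 -2 -3 -2 -2 -3 -3 -4 -4 -4 -4]]
```

```bash

python3 - <<'E'
from h import *
o=np.array([215,219])
for nm,c,r,z in[("R base back",26.2,8,8),("R base front",25.3,20,8),("L top back",3.1,8,100),("L top front",2.3,20,100),("woodR back",19,6,100),("woodR front",18,21,100),("woodL b",4.8,6,100),("woodL f",4,20,100),("back edge",10,4,100),("front edge",15,23.7,100)]:
    print(nm,np.round(onz(o+[c,r],"top",z),1))
for xc,yc in[(460,76)]:
  print(np.round(proj([[xc,yc+12,142],[xc,yc-12,142],[xc,yc-12,100],[xc+23,yc,142],[xc-23,yc,142]],"top")-o,1))
E
```

```text
R base back [482.   51.2]
R base front [441.3  53.4]
L top back [478.8 105.7]
L top front [440.9 107.3]
woodR back [485.1  55.2]
woodR front [437.7  57.3]
woodL b [485.1 100.5]
woodL f [440.9 101.9]
back edge [491.5  84.1]
front edge [429.2  66.6]
[[ 5.1 13.7]
 [12.9 13.7]
 [16.1 13.9]
 [ 9.2  6.1]
 [ 8.8 21.2]]
```

```bash

python3 - <<'E'
from h import *
T=tcp_for_grasp([460,79,128],-.045,.5);A=T-90*Rt(-.045,.5)[:,2];print(T,A);go(A,-.045,.5)
E
```

```text
[463.83152162  78.82746505 120.9793395 ] [420.72690342  80.76848323 199.96177008]
turn [-0.038 -0.003  0.085] shift in new axes mm [ -35.1 -378.7    3.1] in old axes [  -2.7 -379.9   17.4]
```

```bash

python3 -m jog '[[0,0,0,-0.038,-0.003,0.085,0.06],[-0.0035,-0.038,0.0003,0,0,0,0.06],[-0.0035,-0.038,0.0003,0,0,0,0.06],[-0.0035,-0.038,0.0003,0,0,0,0.06],[-0.0035,-0.038,0.0003,0,0,0,0.06]]' >/dev/null
python3 -m jog '[[-0.0035,-0.038,0.0003,0,0,0,0.06],[-0.0035,-0.038,0.0003,0,0,0,0.06],[-0.0035,-0.038,0.0003,0,0,0,0.06],[-0.0035,-0.038,0.0003,0,0,0,0.06],[-0.0035,-0.038,0.0003,0,0,0,0.06]]' >/dev/null
python3 -m jog '[[-0.0035,-0.037,0.0003,0,0,0,0.06],[0,0,0,0,0,0,0.06],[0,0,0,0,0,0,0.06]]'
python3 - <<'E'
from h import *
T=tcp_for_grasp([460,79,128],-.045,.5);go(T,-.045,.5)
cv2.imwrite("pics/top7.png",eyes.capture("top")[:,:,::-1])
E
```

```text
time_s: 17.95
eef_pos: [420.2, 83.2, 198.4]
ee_rot: [0.003, 0.969, -0.02, 0.246]
force: [0.1, -0.6, -0.5]
grip_width: 0.701
grip_force: 0.0
turn [-0.006  0.004  0.002] shift in new axes mm [ 1.3  2.5 88.9] in old axes [ 1.6  3.  88.9]
```

```bash

python3 -m jog '[[0.0013,0.0025,0.02,0,0,0,0.06],[0,0,0.02,0,0,0,0.06],[0,0,0.02,0,0,0,0.06],[0,0,0.02,0,0,0,0.06],[0,0,0.009,0,0,0,0.06]]' 
python3 -m jog '[[0,0,0,0,0,0,0.06],[0,0,0,0,0,0,0.035],[0,0,0,0,0,0,0.03],[0,0,0,0,0,0,0.026]]' 25
python3 -m jog '[[0,0,0,0,0,0,0.015],[0,0,0,0,0,0,0.015],[0,0,0,0,0,0,0.015]]' 40
```

```text
time_s: 18.5
eef_pos: [464.1, 76.8, 119.8]
ee_rot: [0.003, 0.969, -0.023, 0.245]
force: [0.2, -0.8, 1.0]
grip_width: 0.701
grip_force: 0.0
time_s: 18.9
eef_pos: [463.9, 78.4, 121.9]
ee_rot: [0.003, 0.969, -0.021, 0.246]
force: [0.4, -0.6, 0.0]
grip_width: 0.307
grip_force: 0.0
time_s: 19.2
eef_pos: [464.3, 78.5, 122.0]
ee_rot: [0.003, 0.969, -0.021, 0.247]
force: [-1.3, -0.4, 6.9]
grip_width: 0.272
grip_force: 40.4
```

```bash

python3 -m jog '[[0,0,0,0,0,0,0.015],[0.0024,0,-0.0044,0,0,0,0.015],[0.005,0,-0.009,0,0,0,0.015],[0.012,0,-0.022,0,0,0,0.015],[0.012,0,-0.022,0,0,0,0.015]]'
python3 -m jog '[[0.012,0,-0.022,0,0,0,0.015],[0.006,0,-0.011,0,0,0,0.015],[0,0,0,0,0,0,0.015],[0,0,0,0,0,0,0.015]]'
python3 - <<'E'
from h import *
p,R,s=cur();z=R[:,2];print(p,"yaw",np.arctan2(z[1],z[0]),np.arctan2(R[0,1],-R[1,1]),"tilt",np.arccos(-z[2]),"roll",R[2,1])
for n in("side","top"): cv2.imwrite(f"pics/{n}8.png",eyes.capture(n)[:,:,::-1])
im=cv2.imread("pics/top8.png")
q=proj([[464,79,110+92],[464,79,110]],"top");print(q)
x,y=q[0].astype(int);a=im.astype(int)[y-20:y+24,x-18:x+20];np.set_printoptions(linewidth=220)
print(a[::2,:,2])
E
```

```text
time_s: 19.7
eef_pos: [463.3, 78.2, 186.9]
ee_rot: [0.003, 0.969, -0.021, 0.245]
force: [-0.5, -0.1, -3.2]
grip_width: 0.275
grip_force: 39.6
time_s: 20.1
eef_pos: [463.6, 78.1, 223.4]
ee_rot: [0.003, 0.969, -0.021, 0.245]
force: [0.4, 0.3, -2.7]
grip_width: 0.271
grip_force: 39.6
[463.59930119  78.06107687 223.39585715] yaw -0.033718729158552486 -0.04285506288412237 tilt 0.4952318694124343 roll -0.004934655136630296
[[217.88110014 230.85655632]
 [225.60049738 231.59770602]]
[[ 65  66  87 134 168 178 180 179 180 181 180 179 178 180 181 180 179 178 179 180 181 181 179 179 181 181 181 180 179 179 178 178 177 177 178 179 179 181]
 [ 65  68  92 139 172 180 180 180 181 181 181 180 178 178 179 180 181 180 180 179 178 179 179 179 179 180 180 179 178 179 179 180 180 180 181 181 179 178]
 [ 65  70  97 140 170 178 180 181 181 180 179 179 180 182 183 181 180 179 179 179 178 178 178 178 177 179 180 181 180 179 179 179 177 177 179 180 180 180]
 [ 65  72 103 146 172 179 179 179 179 180 181 180 179 178 178 177 176 176 176 178 179 180 180 179 179 179 179 180 180 180 179 178 178 178 178 178 180 180]

[... 2090 characters left out ...]
32  33  34  54  97 125 120  92  75  69  58  50  46  44  51  80  98 103 105 105]
 [ 34  34  33  34  31  32  31  32  31  31  29  28  28  27  26  23  25  26  31  34  36  37  45  63  74  76  76  78  78  80  82  77  74  87 101 105 106 106]
 [ 48  45  44  41  38  36  33  32  29  29  28  29  28  26  24  25  22  23  23  27  36  44  55  72  82  85  85  85  81  75  75  71  67  82  98 105 105 104]
 [ 81  74  71  66  56  49  44  41  36  32  28  27  27  25  25  22  21  20  19  23  36  46  56  72  87  95 101 100  88  75  64  56  59  76  91 101 103 101]
 [ 91  88  83  78  74  70  63  54  46  42  36  28  26  22  24  21  22  19  18  23  34  44  54  62  67  70  73  79  98 122 120  93  72  68  82 117 129 115]]
```

```bash

python3 - <<'E'
from h import *
im=cv2.imread("pics/top6.png").astype(int)
np.set_printoptions(linewidth=200)
for c in(312,320,328,336): print(c,[(r,im[r,c,2],im[r,c,2]-im[r,c,0]) for r in range(224,238)])
for c in(305,312,320,328,336,345): 
    v=(im[:,c,2]-im[:,c,0]).astype(float); 
    for r in range(238,226,-1):
        if v[r]<25<=v[r-1]: e=r-1+(v[r-1]-25)/(v[r-1]-v[r]);break
    w=onz([c,e],"top",50); print(c,round(e,2),np.round(w,1))
E
```

```text
312 [(224, np.int64(169), np.int64(94)), (225, np.int64(161), np.int64(93)), (226, np.int64(143), np.int64(84)), (227, np.int64(121), np.int64(64)), (228, np.int64(114), np.int64(52)), (229, np.int64(114), np.int64(49)), (230, np.int64(117), np.int64(51)), (231, np.int64(141), np.int64(61)), (232, np.int64(177), np.int64(72)), (233, np.int64(175), np.int64(70)), (234, np.int64(139), np.int64(48)), (235, np.int64(113), np.int64(8)), (236, np.int64(134), np.int64(-3)), (237, np.int64(169), np.int64(-4))]
320 [(224, np.int64(126), np.int64(56)), (225, np.int64(126), np.int64(55)), (226, np.int64(129), np.int64(57)), (227, np.int64(152), np.int64(65)), (228, np.int64(188), np.int64(75)), (229, np.int64(196), np.int64(76)), (230, np.int64(193), np.int64(76)), (231, np.int64(180), np.int64(73)), (232, np.int64(181), np.int64(73)), (233, np.int64(164), np.int64(65)), (234, np.int64(118), np.int64(29)), (235, np.int64(105), np.int64(0)), (236, np.int64(134), np.int64(-3)), (237, np.int64(168), np.int64(-3))]
328 [(224, np.int64(124), np.int64(55)), (225, np.int64(130), np.int64(57)), (226, n
[... 392 characters left out ...]
7, np.int64(177), np.int64(-3))]
336 [(224, np.int64(108), np.int64(42)), (225, np.int64(132), np.int64(55)), (226, np.int64(155), np.int64(65)), (227, np.int64(159), np.int64(66)), (228, np.int64(169), np.int64(70)), (229, np.int64(185), np.int64(75)), (230, np.int64(185), np.int64(74)), (231, np.int64(186), np.int64(74)), (232, np.int64(168), np.int64(65)), (233, np.int64(123), np.int64(32)), (234, np.int64(108), np.int64(2)), (235, np.int64(134), np.int64(-2)), (236, np.int64(167), np.int64(-3)), (237, np.int64(175), np.int64(-4))]
305 235.0 [ 454.  -168.3]
312 234.58 [ 455.4 -191.3]
320 234.14 [ 456.8 -217.7]
328 233.69 [ 458.2 -244. ]
336 233.23 [ 459.6 -270.4]
345 232.8 [ 461.  -300.1]
```

```bash

python3 - <<'E'
from h import *
go([425,78,245],-.045,.5)
go([425,-234.5,245],.053,.5,([425,78,245],-.045,.5))
go([507.6,-234.5,243],.053,.5,([425,-234.5,245],.053,.5))
E
```

```text
turn [-0.005  0.006 -0.001] shift in new axes mm [-23.2   1.8 -37.8] in old axes [-23.5   1.6 -37.7]
turn [ 0.047 -0.    -0.086] shift in new axes mm [-14.5 312.1  -7.9] in old axes [ 12.3 312.2   6.7]
turn [0. 0. 0.] shift in new axes mm [71.4  4.4 41.3] in old axes [71.4  4.4 41.3]
```

```bash

python3 -m jog '[[-0.0116,0.001,-0.019,0,0,0,0.015],[-0.0116,0.001,-0.019,-0.004,0.006,-0.001,0.015],[0,0,0,0.047,0,-0.086,0.015],[-0.0015,0.031,-0.0008,0,0,0,0.015],[-0.0015,0.031,-0.0008,0,0,0,0.015]]' >/dev/null
python3 -m jog '[[-0.0015,0.031,-0.0008,0,0,0,0.015],[-0.0015,0.031,-0.0008,0,0,0,0.015],[-0.0015,0.031,-0.0008,0,0,0,0.015],[-0.0015,0.031,-0.0008,0,0,0,0.015],[-0.0015,0.031,-0.0008,0,0,0,0.015]]' >/dev/null
python3 -m jog '[[-0.0015,0.031,-0.0008,0,0,0,0.015],[-0.0015,0.031,-0.0008,0,0,0,0.015],[-0.0015,0.031,-0.0008,0,0,0,0.015],[0,0,0,0,0,0,0.015],[0,0,0,0,0,0,0.015]]'
python3 - <<'E'
from h import *
go([507.6,-234.5,243],.053,.5)
E
```

```text
time_s: 21.7
eef_pos: [425.0, -233.0, 245.0]
ee_rot: [-0.008, 0.968, 0.025, 0.248]
force: [0.1, -0.4, -1.5]
grip_width: 0.268
grip_force: 40.5
turn [-0.002 -0.001 -0.001] shift in new axes mm [71.3  5.9 41.3] in old axes [71.3  5.9 41.4]
```

```bash

python3 -m jog '[[0.0143,0.0012,0.0083,0,0,0,0.015],[0.0143,0.0012,0.0083,0,0,0,0.015],[0.0143,0.0012,0.0083,0,0,0,0.015],[0.0143,0.0012,0.0083,0,0,0,0.015],[0.0141,0.0011,0.0081,0,0,0,0.015]]'
python3 -m jog '[[0,0,0,-0.002,-0.001,-0.001,0.015],[0,0,0,0,0,0,0.015]]'
python3 - <<'E'
from h import *
go([507.6,-234.5,140],.053,.5);print(cur()[0])
im=eyes.capture("top");cv2.imwrite("pics/top9.png",im[:,:,::-1]);im=im.astype(int)
for r in(214,218,222): print(r,[tuple(im[r,c,[0,2]]) for c in range(298,352,1)])
E
```

```text
time_s: 22.2
eef_pos: [508.6, -232.9, 243.8]
ee_rot: [-0.008, 0.968, 0.027, 0.248]
force: [-0.2, -0.0, -0.9]
grip_width: 0.27
grip_force: 40.6
time_s: 22.4
eef_pos: [507.7, -233.3, 243.8]
ee_rot: [-0.006, 0.968, 0.027, 0.248]
force: [0.1, -0.1, -1.5]
grip_width: 0.27
grip_force: 40.6
turn [-0.    -0.001  0.003] shift in new axes mm [-49.9   1.2  91. ] in old axes [-49.9   1.1  91. ]
[ 507.666684   -233.26748986  243.78029833]
214 [(np.int64(100), np.int64(41)), (np.int64(102), np.int64(42)), (np.int64(103), np.int64(44)), (np.int64(105), np.int64(44)), (np.int64(104), np.int64(40)), (np.int64(103), np.int64(39)), (np.int64(104), np.int64(40)), (np.int64(104), np.int64(41)), (np.int64(103), np.int64(41)), (np.int64(104), np.int64(41)), (np.int64(104), np.int64(42)), (np.int64(103), np.int64(44)), (np.int64(103), np.int64(46)), (np.int64(100), np.int64(44)), (np.int64(106), np.int64(45)), (np.int64(133), np.int64(68)), (np.int64(150), np.int64(88)), (np.int64(122), np.int64(84)), (np.int64(72), np.int64(64)), (np.int64(62), np.int64(68)), (np.int64(93), np.int64(98)), (np.int64(108), n
[... 3629 characters left out ...]
), (np.int64(41), np.int64(39)), (np.int64(33), np.int64(37)), (np.int64(31), np.int64(37)), (np.int64(31), np.int64(36)), (np.int64(31), np.int64(37)), (np.int64(35), np.int64(42)), (np.int64(38), np.int64(46)), (np.int64(40), np.int64(48)), (np.int64(42), np.int64(50)), (np.int64(42), np.int64(49)), (np.int64(40), np.int64(47)), (np.int64(31), np.int64(37)), (np.int64(30), np.int64(34)), (np.int64(41), np.int64(46)), (np.int64(56), np.int64(61)), (np.int64(49), np.int64(55)), (np.int64(39), np.int64(45)), (np.int64(37), np.int64(43)), (np.int64(59), np.int64(62)), (np.int64(100), np.int64(101)), (np.int64(146), np.int64(147)), (np.int64(189), np.int64(189)), (np.int64(208), np.int64(207))]
```

```bash
(
python3 -m jog '[[0,0.0012,0,0,0,0,0.015],[-0.0024,0,0.0044,0,0,0,0.015],[-0.0024,0,0.0044,0,0,0,0.015],[0,0,0,0,0,0,0.015]]'
python3 -m jog '[[-0.0024,0,0.0044,0,0,0,0.015],[0,0,0,0,0,0,0.015]]'
python3 -m jog '[[-0.0024,0,0.0044,0,0,0,0.015],[0,0,0,0,0,0,0.015]]'
python3 -m jog '[[-0.0024,0,0.0044,0,0,0,0.015],[0,0,0,0,0,0,0.015]]')|grep -E "eef|force"
```

```text
eef_pos: [507.6, -235.4, 233.2]
force: [1.0, -0.1, -1.7]
grip_force: 40.5
eef_pos: [507.9, -235.5, 228.6]
force: [0.4, -0.9, -2.2]
grip_force: 40.5
eef_pos: [507.9, -235.4, 223.5]
force: [-0.4, -0.9, -2.5]
grip_force: 40.5
eef_pos: [507.9, -235.4, 218.5]
force: [-0.1, -0.3, -2.4]
grip_force: 40.5
```

```bash
(
python3 -m jog '[[-0.0024,-0.0007,0.0044,0,0,0,0.015],[0,0,0,0,0,0,0.015]]'
python3 -m jog '[[-0.0024,0,0.0044,0,0,0,0.015],[0,0,0,0,0,0,0.015]]'
python3 -m jog '[[-0.0024,0,0.0044,0,0,0,0.015],[0,0,0,0,0,0,0.015]]')|grep -E "eef|force"
```

```text
eef_pos: [507.9, -234.7, 213.5]
force: [-0.1, 0.4, -1.9]
grip_force: 40.5
eef_pos: [507.9, -234.8, 208.5]
force: [-0.7, -0.2, -2.4]
grip_force: 40.5
eef_pos: [507.9, -234.8, 203.5]
force: [-0.3, 0.1, -2.3]
grip_force: 40.5
```

```bash
(
python3 -m jog '[[-0.0019,0,0.0035,0,0,0,0.015],[0,0,0,0,0,0,0.015]]'
python3 -m jog '[[-0.0019,0,0.0035,0,0,0,0.015],[0,0,0,0,0,0,0.015]]'
python3 -m jog '[[-0.0019,0,0.0035,0,0,0,0.015],[0,0,0,0,0,0,0.015]]'
python3 -m jog '[[-0.0019,0,0.0035,0,0,0,0.015],[0,0,0,0,0,0,0.015]]')|grep -E "eef|force"
```

```text
eef_pos: [508.0, -234.8, 199.7]
force: [-0.1, -0.1, -2.5]
grip_force: 40.5
eef_pos: [508.0, -234.8, 195.7]
force: [-0.5, -0.2, -1.7]
grip_force: 40.5
eef_pos: [508.0, -234.8, 191.7]
force: [-0.2, 1.3, -2.3]
grip_force: 40.5
eef_pos: [508.0, -234.8, 187.7]
force: [0.6, 0.1, -2.6]
grip_force: 40.5
```

```bash
(
python3 -m jog '[[-0.0024,0,0.0044,0,0,0,0.015],[0,0,0,0,0,0,0.015]]'
python3 -m jog '[[-0.0024,0,0.0044,0,0,0,0.015],[0,0,0,0,0,0,0.015]]'
python3 -m jog '[[-0.0015,0,0.0027,0,0,0,0.015],[0,0,0,0,0,0,0.015]]'
python3 -m jog '[[-0.0015,0,0.0027,0,0,0,0.015],[0,0,0,0,0,0,0.015]]'
python3 -m jog '[[-0.0015,0,0.0027,0,0,0,0.015],[0,0,0,0,0,0,0.015]]')|grep -E "eef|force"
```

```text
eef_pos: [508.0, -234.8, 182.5]
force: [0.5, 0.7, -1.7]
grip_force: 40.5
eef_pos: [508.0, -234.8, 177.5]
force: [-0.8, -0.9, -2.8]
grip_force: 40.5
eef_pos: [508.1, -234.9, 174.8]
force: [-0.7, -0.0, -2.5]
grip_force: 40.5
eef_pos: [508.0, -234.9, 171.7]
force: [0.8, 0.2, -2.5]
grip_force: 40.5
eef_pos: [508.0, -234.9, 168.6]
force: [0.2, -0.1, -2.8]
grip_force: 40.5
```

Now below the rail top with no contact, so I'll continue down.

```bash
(
python3 -m jog '[[-0.0024,0,0.0044,0,0,0,0.015],[0,0,0,0,0,0,0.015]]'
python3 -m jog '[[-0.0024,0,0.0044,0,0,0,0.015],[0,0,0,0,0,0,0.015]]'
python3 -m jog '[[-0.0024,0,0.0044,0,0,0,0.015],[0,0,0,0,0,0,0.015]]'
python3 -m jog '[[-0.0024,0,0.0044,0,0,0,0.015],[0,0,0,0,0,0,0.015]]'
python3 -m jog '[[-0.0024,0,0.0044,0,0,0,0.015],[0,0,0,0,0,0,0.015]]')|grep -E "eef|force"
```

```text
eef_pos: [507.9, -234.8, 163.2]
force: [0.4, 0.2, -1.1]
grip_force: 40.5
eef_pos: [507.9, -234.8, 158.2]
force: [-0.2, -0.2, -1.7]
grip_force: 40.5
eef_pos: [508.0, -234.8, 153.2]
force: [0.2, -0.2, -3.2]
grip_force: 40.5
eef_pos: [508.0, -234.8, 148.3]
force: [0.4, 1.0, -1.8]
grip_force: 40.5
eef_pos: [508.0, -234.8, 143.2]
force: [-0.5, 0.5, -1.4]
grip_force: 40.5
```

```bash
(
python3 -m jog '[[-0.0024,0,0.0044,0,0,0,0.015],[0,0,0,0,0,0,0.015]]'
python3 -m jog '[[-0.0015,0,0.0027,0,0,0,0.015],[0,0,0,0,0,0,0.015]]'
python3 -m jog '[[-0.001,0,0.0018,0,0,0,0.015],[0,0,0,0,0,0,0.015]]'
python3 -m jog '[[-0.0007,0,0.0013,0,0,0,0.015],[0,0,0,0,0,0,0.015]]')|grep -E "eef|force"
```

```text
eef_pos: [508.0, -234.8, 138.2]
force: [-1.1, -0.2, -2.2]
grip_force: 40.5
eef_pos: [508.1, -235.0, 135.5]
force: [0.5, 0.1, -2.4]
grip_force: 40.5
eef_pos: [508.1, -235.0, 133.5]
force: [0.2, -0.7, -2.0]
grip_force: 40.5
eef_pos: [508.2, -235.1, 132.3]
force: [0.1, 0.6, -3.1]
grip_force: 40.6
```

```bash
(
python3 -m jog '[[-0.0007,0,0.0013,0,0,0,0.015],[0,0,0,0,0,0,0.015]]'
python3 -m jog '[[-0.0005,0,0.0009,0,0,0,0.015],[0,0,0,0,0,0,0.015]]')|grep -E "eef|force"
```

```text
eef_pos: [508.9, -235.5, 132.1]
force: [-1.1, 0.6, 7.2]
grip_force: 41.7
eef_pos: [509.1, -235.6, 132.0]
force: [-6.4, 2.3, 16.9]
grip_force: 43.4
```

```bash
(
python3 -m jog '[[0.0006,0,-0.001,0,0,0,0.015],[0,0,0,0,0,0,0.03],[0,0,0,0,0,0,0.032],[0,0,0,0,0,0,0.032]]'
python3 -m jog '[[0,0,-0.01,0,0,0,0.032],[0,0,-0.015,0,0,0,0.032],[0,0,-0.02,0,0,0,0.032],[0,0,-0.03,0,0,0,0.032],[0,0,-0.03,0,0,0,0.032]]'
python3 -m jog '[[0,0,-0.03,0,0,0,0.032],[0,-0.045,0,0,0,0,0.032],[0,-0.045,0,0,0,0,0.032],[0,-0.045,0,0,0,0,0.032],[0,-0.045,0,0,0,0,0.032]]' 
python3 -m jog '[[0,-0.045,0,0,0,0,0.032],[0,-0.045,0,0,0,0,0.032],[0,0,0,0,0,0,0.032]]') |grep -E "eef|force|wid|time"
python3 - <<'E'
from h import *
for n in("side","top"): cv2.imwrite(f"pics/{n}10.png",eyes.capture(n)[:,:,::-1])
# expected pixel positions and colours (RGB)
t=cv2.imread("pics/top10.png")[:,:,::-1].astype(int); s=cv2.imread("pics/side10.png")[:,:,::-1].astype(int)
def blob(im,m,lo):
    n,l,st,ce=cv2.connectedComponentsWithStats(m.astype(np.uint8)); return [(st[i,4],np.round(ce[i],1).tolist()) for i in range(1,n) if st[i,4]>lo]
red=(t[:,:,0]>80)&(t[:,:,1]<70)&(t[:,:,2]<70); print("red top",blob(t,red,60)); 
print("jam exp",proj([499.7,-172.5,107],"top"),"sauce exp",proj([504,-294.5,115],"top"),"block exp",proj([[503.7,-235,152],[503.7,-235,110]],"top"))
print(t[212:232:2,300:352,0])
print("side exp jam,sauce,blk",proj([[499.7,-172.5,107],[504,-294.5,115],[503.7,-235,152],[535,-235,10]],"side").round(1).tolist())
E
```

```text
time_s: 28.45
eef_pos: [508.2, -235.0, 130.7]
force: [0.2, -0.1, -0.3]
grip_width: 0.377
grip_force: 0.0
time_s: 28.95
eef_pos: [456.9, -237.5, 224.2]
force: [-1.1, 0.1, -0.2]
grip_width: 0.376
grip_force: 0.0
time_s: 29.45
eef_pos: [432.9, -57.3, 249.6]
force: [0.6, -0.4, -0.1]
grip_width: 0.374
grip_force: 0.0
time_s: 29.75
eef_pos: [427.5, 36.3, 249.4]
force: [0.1, -0.8, -0.2]
grip_width: 0.376
grip_force: 0.0
red top [(np.int32(243), [304.2, 217.0])]
jam exp [[305.5647776  220.22825868]] sauce exp [[344.26093494 218.66679102]] block exp [[325.409766   218.12075068]
 [325.33362791 218.88177448]]
[[ 98 101 104 105 104 104 105 103 101  98  95  96 107 116 121 118 101  91
  107 117 116 106 103 110 117 116 110 105 100 102 110 109  92  98 135 150
  150 142 129 126 130 136 140 141 142 143 144 144 144 141 135 125]
 [105 105 106 106 105 106 105 105 105 106 104 101 108 135 164 168 141 103
   99 112 114 103 101 109 118 118 112 105  99 101 110 110  93  92 123 140
  140 136 135 136 141 144 145 146 146 146 146 147 146 146 145 141]
 [105 105 105 105 104 104 105 104 105 104 104 104 103 102 104 10
[... 1044 characters left out ...]
 179 177 174 164 142 117 111 119 127 131
  138 169 182 178 155 129 117 116 116 114 120 148 179 187 176 145 147 172
  153 126 113 113 135 164 188 199 203 203 202 201 197 183 162 139]
 [145 160 167 170 170 168 167 165 163 156 139 125 113 113 124 150 168 147
  124 147 162 163 158 148 142 140 136 128 125 131 133 130 127 134 174 187
  167 137 123 121 119 115 109 110 119 130 128 127 126 124 125 128]
 [137 122 118 119 118 122 123 118 114 114 114 116 117 122 143 176 187 177
  147 121 113 114 114 115 115 116 117 117 111 115 131 140 142 151 172 182
  184 176 167 165 163 153 146 145 146 146 144 153 174 183 185 187]]
side exp jam,sauce,blk [[316.6, 235.5], [340.7, 207.0], [329.1, 212.8], [320.4, 232.0]]
```

```bash
python3 -c "
from rig import finish_job
print(finish_job())"
```

```text
the job is handed in; nothing more can be done
None
```

I packed the front row as asked and handed the job in at about 30 s: jam jar against the +y end, sauce jar against the −y end, and the block down on the floor between them. By the given sizes about 3 mm of play remains. I did not test whether anything can still shift, and the last check was by pixel values because my ten pictures were used up.

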